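Shut the cabinet's roof vent with the hook pole

ROBOT

A 7-joint arm with a two-finger parallel gripper is mounted at the origin on a cart in front of the work surface, level with it; the furniture and walls round the work are solid. World frame = base frame: x ahead of the robot, y to its left, z up, the work surface at z = 0. Lengths are in mm, angles in rad, forces in N, time in s.
With the tool pointing down it reaches from about 400 to 875 mm from the base axis. Payload 19.3 kg.
Tool frame: the origin (TCP) lies at the very end of the fingers, on their centre line; the grasp point (between the pads) lies 19 mm behind it (grip_point_offset is the z of the grasp point in the tool frame, in mm); z points along the fingers, x is the direction in which the jaws open and shut, and the axes are right-handed (so a half turn about z gives the same grasp; the last joint's range is limited). The gripper opens to 85 mm and grips with 20 to 120 N. Pads are 22 mm wide; open, the fingers measure 114 mm over their backs; the gripper's body (76 mm by 85 mm) begins 54 mm behind the grasp point. The pads swing forward as they close: fully open they stand 13 mm farther back than shut.
Start: joints at [1.109, 0.521, -0.036, 1.599, 0.021, 1.021, -0.113], TCP at [238.63, -577.642, 231.291] pointing down, gripper open.
Joint ranges: [-2.91, 2.91], [-0.3, 2.13], [-1.5, 1.42], [0.17, 2.43], [-1.26, 4.41], [0.16, 1.93], [-2.52, 2.52]. Speed limits (rad/s): [1.89, 1.89, 2.39, 2.39, 3.01, 3.01, 3.01].

INTERFACE

Orientations are given as a 3x3 rotation matrix whose columns are the frame's x, y, z axes.
In Python, from workcell import movep, movel, goto_joints, open_gripper, clamp, wait, inverse_kinematics, read_state, camera, PlanningError, finish_job, grip_point_offset gives the robot as it stands. Calls block until the motion is done:
- movep(position, orientation): joint-space move of the TCP to a pose.
- movel(position, frame=None, max_speed=150, guard=None): straight line of the TCP; frame=None keeps the orientation; max_speed is the mean speed in mm/s. With guard (N) it stops when the force on the tool has changed by that much, and returns True; else False.
- goto_joints(angles): joint-space move.
- open_gripper() and clamp(): open the fingers fully, or close them until they stop; the grip force is fixed at half the most.
- wait(seconds).
- inverse_kinematics(position, orientation): joint angles nearest the present ones, or None.
- read_state(): the state.
- camera(name): name is "scene" or "top"; returns a dict with "image" (400x640x3 uint8, blue, green, red), "range_z" (400x640 float32, mm along the optical axis (not along the pixel's ray), 0 where there is no reading), "fx", "fy", "cx", "cy" (pixels), "cam_to_world" (4x4, takes a point from camera to world coordinates). Camera axes: x right, y up, looking along -z (the intrinsics and any distortion apply to the point x, -y, -z); pixel columns grow to the right and rows downward; lengths in mm; the calibration is good to about 2 mm. A picture is of the moment at which its call begins.
A pose or a line that the arm cannot do raises PlanningError and nothing moves.
- finish_job(): hands the job in, once; it reports no verdict.
The state is a dict: "time": time; "qpos": joint angles; "qvel": joint speeds; "joint_efforts": joint torques, N m; "eef_pos": TCP position; "tool_rot": TCP orientation; "ft_force": force on the tool from outside, world axes, zero at the start; "torque": the same for the moment, N m; "finger_gap": finger opening in mm.
Only numpy, scipy, OpenCV 4.12 (cv2) and the standard library are available. Lean on these libraries where they do the work, as an engineer would, in place of code of your own. Each camera call takes 0.05 s, during which the arm holds its last target. There are 200 camera calls.

TASK

The yellow vent flap on the roof of the small grey cabinet stands open. Take the hook pole from among the tools, pass its hook through the ring eye on the flap and swing the flap fully shut with it, without slamming; the gripper and arm must not touch the cabinet or the flap. Then unhook the pole and gently lay it flat on the bench, clear of the cabinet.

Things in the scene. Friction and masses are not known exactly. Their poses are not given: they have to be found in the camera images.
- pole: Hook pole lying among tools: pale wooden handle 22 wide, 24 high, then 10 mm steel rod with a sideways 8 mm peg, red ball tip (11 mm). 0.15 kg. Origin: underside of the handle at the balance point; x along the pole to the hook, z up, the peg points to -y. Handle x -120..50 mm; peg at x 150, y 0..-52; rod and peg axes at z 12. At the start the hook is away from the robot, the peg to the right.
- cabinet: Fixed grey cabinet, 180 mm deep (x), 220 mm wide (y), roof 145 mm above the bench, yellow flap on the roof. Origin: centre of its underside; x to its back (away from the robot), y to the left, z up. The flap's hinge line is parallel to y at x = 30 mm, z = 173 mm. Place and yaw vary.
- flap (a joint): Angle of the yellow flap (102 x 176 x 6 mm) about its hinge at the back: 0 = shut, level; grows as its front edge rises; 1.57 = upright; starts at 1.25 to 1.65. The hinge is stiff: the flap stays at any angle and does not fall; moving it takes about 2 N at the eye.
- eye (a point): Centre of the steel ring eye on the middle of the flap's free edge, 128 mm from the hinge line, in the flap's plane. Hole 36 mm, ring 7 mm thick; the hole's axis is parallel to the hinge (y), so the peg enters sideways along y and stays in at any flap angle, with 14 mm play all round: to shut the flap it must end 14 mm lower than the shut eye's centre. Frame turns with the flap.

How it is judged (in metres and radians):
On the way, in this order (a step that is already met when the one before it is completed fails the run):
1. the hook peg is through the ring eye while the flap is still open (value of joint flap above 0.9 rad and y of eye in the frame of pole between -0.05 and -0.01 m and x of eye in the frame of pole between 0.133 and 0.167 m and z of eye in the frame of pole between -0.005 and 0.029 m), for 0.2 s.
2. the flap has been swung down below 0.35 rad with the peg still in the eye (value of joint flap below 0.35 rad and y of eye in the frame of pole between -0.054 and -0.005 m and x of eye in the frame of pole between 0.13 and 0.17 m and z of eye in the frame of pole between -0.008 and 0.032 m), for 0.1 s.
At the end, for the whole second after the job is handed in: The flap is shut (within 0.12 rad, about 7 degrees), and the pole lies level (within about 10 degrees) on the bench (origin below 30 mm), at rest, released and not touching the cabinet (value of joint flap below 0.12 rad and height (world z) of pole below 0.03 m and angle between pole's own x axis and vertical between 1.4 and 1.74 rad and linear speed of pole below 0.03 m/s and contact force between pole and cabinet below 0.1 N).
It fails at once if the gripper or arm touches the cabinet or the flap (contact force between any of the fingers, the arm and cabinet above 1 N).
It fails at once if the flap is slammed (faster than 3 rad/s) (velocity of joint flap below -3 rad/s).
It fails at once if the pole is dropped (falls faster than 0.8 m/s out of the gripper) (linear speed of pole above 0.8 m/s and contact force between the fingers and pole below 0.1 N).
It also fails if it takes over 64 s, if anything falls off the work surface, if the arm or the gripper's body presses on something with over 40 N, if the wrist force passes 120 N, or if a joint passes its speed limit or range.

## Working session

There is one attempt and no reset: what is moved stays moved. The work goes in short steps, each a Python script; the robot and the scene stay as the last script left them, time stands still between calls to the robot, and variables do not carry over. Pictures are saved under pics/ and viewed, about 8 in all and at most 12, crops included, and the job is handed in when it is done.

```bash
ls; mkdir -p pics; cat > h.py <<'E'
import numpy as np, cv2
from workcell import *
def pts(c):
    z=c["range_z"].astype(float); v,u=np.mgrid[0:z.shape[0],0:z.shape[1]]
    P=np.stack([(u-c["cx"])/c["fx"]*z,-(v-c["cy"])/c["fy"]*z,-z,np.ones_like(z)],-1)
    W=(P@np.array(c["cam_to_world"]).T)[...,:3]; W[z==0]=np.nan
    return W
E
python3 - <<'E'
from h import *
import pickle
d={n:camera(n) for n in("scene","top")}
pickle.dump(d,open('c0.pkl','wb'))
for n in d:
    cv2.imwrite(f'pics/{n}0.png',d[n]["image"]); print(n,[k for k in d[n]],d[n]["fx"],np.round(d[n]["cam_to_world"],2).tolist())
print(read_state(),grip_point_offset)
E
```

```text
pics
scene ['image', 'range_z', 'fx', 'fy', 'cx', 'cy', 'cam_to_world'] 365.0128956286443 [[-0.97, -0.17, 0.19, 779.9], [0.26, -0.68, 0.68, 777.56], [0.01, 0.71, 0.71, 768.18], [0.0, 0.0, 0.0, 1.0]]
top ['image', 'range_z', 'fx', 'fy', 'cx', 'cy', 'cam_to_world'] 431.89870332193334 [[-0.46, 0.69, -0.56, 63.41], [-0.89, -0.36, 0.29, 414.06], [-0.0, 0.63, 0.78, 865.16], [0.0, 0.0, 0.0, 1.0]]
{'time': 0.1, 'qpos': array([ 1.10881498,  0.52195298, -0.03631177,  1.59994258,  0.02121561,
        1.02105633, -0.112831  ]), 'qvel': array([ 0.00050284, -0.00074985,  0.00021055, -0.00048224, -0.00031956,
        0.0013134 ,  0.00039224]), 'joint_efforts': array([ 3.13600918e-03, -9.28501010e+01,  1.98396184e+00, -3.70538521e+01,
        1.80219108e-02,  5.32332924e-03,  6.71955854e-05]), 'eef_pos': array([ 238.49629709, -577.39839604,  230.78735928]), 'tool_rot': array([[ 3.81791233e-01, -9.24248479e-01, -4.50924348e-04],
       [-9.24248080e-01, -3.81791489e-01,  8.63248213e-04],
       [-9.70014926e-04,  8.71853634e-05, -9.99999526e-01]]), 'ft_force': array([ 0.13959987, -0.28384496,  0.93055944]), 'torque': array([-0.01393149, -0.04777787,  0.00106688]), 'finger_gap': 85.36655634960601} -18.700000000000003
```

View pics/scene0.png

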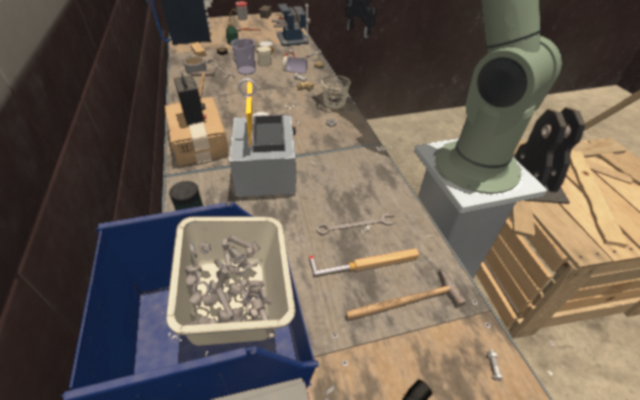

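View pics/top0.png

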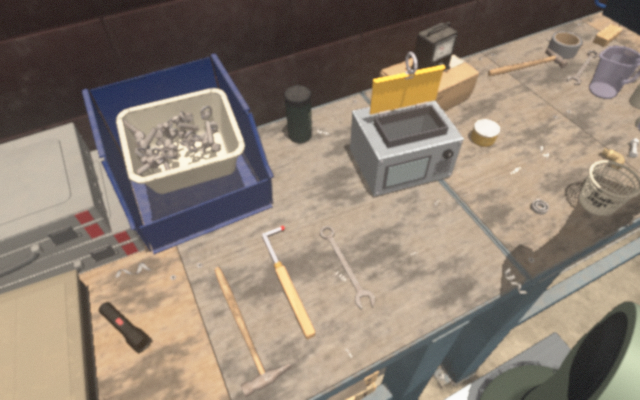

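Scene: pole handle (352–418, 250–270), red ball (312,258), cabinet at (263,155) with flap edge-on at (249,115). Top: handle (277,265)–(312,332), ball (283,229), flap (408,88), ring (411,63).

```bash
cat > m.py <<'E'
from h import *
import pickle
d=pickle.load(open('c0.pkl','rb'))
def rect(m): return cv2.minAreaRect(m[:,:2].astype(np.float32))
for n,hb,fb,rb in(("top",(260,260,325,340),(365,60,450,112),(395,45,425,85)),("scene",(340,245,425,275),(240,80,258,145),(235,75,260,100))):
    c=d[n];W=pts(c);hsv=cv2.cvtColor(c["image"],cv2.COLOR_BGR2HSV);H,S,V=[hsv[...,i].astype(int) for i in range(3)]
    def sel(b,m):
        k=np.zeros(m.shape,bool);k[b[1]:b[3],b[0]:b[2]]=1;return W[k&m&~np.isnan(W[...,0])]
    hd=sel(hb,(S>110)&(V>150)&(H>8)&(H<30)); hd=hd[(hd[:,2]>14)&(hd[:,2]<35)]
    print(n,"handle",len(hd),rect(hd),np.median(hd[:,2]))
    fl=sel(fb,(S>150)&(V>130)&(H>15)&(H<32)); fl=fl[fl[:,2]>150]
    ce=np.median(fl,0); q=fl[np.linalg.norm(fl-ce,axis=1)<120]; ce=q.mean(0); u,s,vt=np.linalg.svd(q-ce)
    print("flap",len(q),ce.round(1),"n",vt[2].round(3),"y",vt[0].round(3),"s",s, q.min(0).round(),q.max(0).round())
    ba=sel((255,215,330,280),(S>150)&((H<6)|(H>174))&(V>100)); print("ball",len(ba),np.median(ba,0) if len(ba) else 0)
    # roof
    if n=="top":
        rf=sel((345,95,465,195),S<80); rf=rf[(rf[:,2]>138)&(rf[:,2]<152)]; print("roof",len(rf),rect(rf))
        rg=sel(rb,S<90); rg=rg[rg[:,2]>255]; print("ring",len(rg),np.c_[rg].mean(0),rg.min(0),rg.max(0))
    else:
        rf=sel((225,110,300,200),S<90); rf=rf[(rf[:,2]>138)&(rf[:,2]<152)]; print("roof",len(rf),rect(rf))
        fr=sel((225,140,300,200),S<90); 
for n,b in(("top",(340,40,480,200)),("scene",(215,70,315,205))):
    cv2.imwrite(f'pics/{n}_crop.png',cv2.resize(d[n]["image"][b[1]:b[3],b[0]:b[2]],None,fx=4,fy=4,interpolation=cv2.INTER_CUBIC))
a=cv2.imread('pics/top_crop.png');b=cv2.imread('pics/scene_crop.png')
h=max(a.shape[0],b.shape[0]);p=lambda i:cv2.copyMakeBorder(i,0,h-i.shape[0],0,0,0)
o=np.hstack([p(a),p(b)]);cv2.imwrite('pics/crops.png',cv2.resize(o,None,fx=.8,fy=.8))
E
python3 m.py
```

```text
top handle 44 ((456.6371765136719, 291.7666015625), (16.828472137451172, 180.929443359375), 86.56157684326172) 20.738739957123073
flap 2040 [ 714.  -134.6  231.1] n [ 0.985 -0.164  0.046] y [-0.164 -0.986  0.004] s [2284.85247712 1262.51235151   83.55110234] [ 693. -222.  180.] [731. -49. 281.]
ball 2 [629.33227084 236.88215076  18.86530861]
roof 2241 ((687.911865234375, -132.4471893310547), (222.64573669433594, 185.0707550048828), 80.39459228515625)
ring 156 [ 713.51393369 -135.36104016  302.43892068] [ 691.02644118 -145.42188295  264.87555499] [ 738.81104621 -127.74038776  327.85144217]
scene handle 526 ((457.5256652832031, 291.7273254394531), (23.150531768798828, 181.21548461914062), 88.57392120361328) 22.010126046289656
flap 199 [718.2 -94.9 255.2] n [ 0.983 -0.175  0.05 ] y [ 0.182  0.96  -0.214] s [688.85708339 345.42987144  38.05625795] [ 696. -201.  189.] [732. -47. 278.]
ball 1 [633.04869951 235.66459061  15.82074783]
roof 1629 ((686.4215087890625, -129.01705932617188), (223.23336791992188, 180.29515075683594), 80.40229797363281)
```

View pics/crops.png

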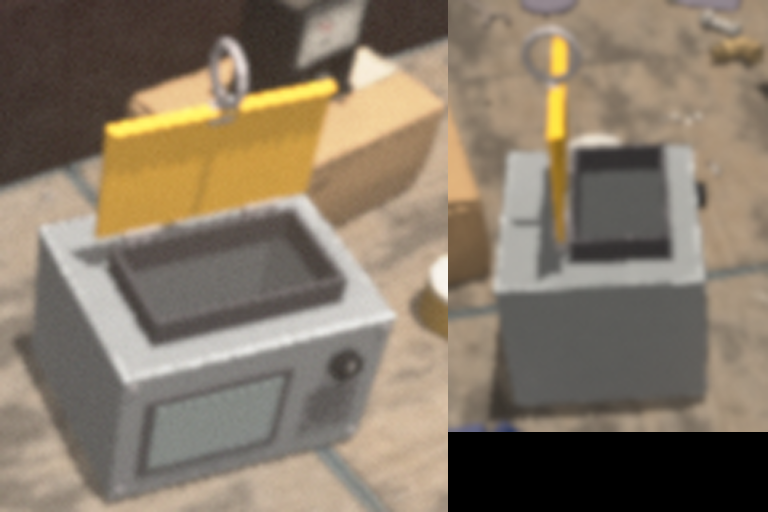

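Crops show the ring upright above the flap, edge-on from the top view, with the hole axis along the hinge. The estimates agree: cabinet centre ≈(687,-131), yaw ≈-9.5°, eye ≈(714,-135,301). Next I refine the pole with rays, then grasp near the front of the handle and lift.

```bash
cat >> h.py <<'E'
def ray(c,u,v):
    M=np.array(c["cam_to_world"]);d=M[:3,:3]@np.array([(u-c["cx"])/c["fx"],-(v-c["cy"])/c["fy"],-1.]);return M[:3,3],d/np.linalg.norm(d)
def onz(c,u,v,z):
    o,d=ray(c,u,v);return o+d*(z-o[2])/d[2]
def tri(a,b):
    A=np.zeros((3,3));y=np.zeros(3)
    for o,d in(a,b): P=np.eye(3)-np.outer(d,d);A+=P;y+=P@o
    x=np.linalg.solve(A,y);return x,[np.linalg.norm(np.cross(x-o,d)) for o,d in(a,b)]
def redball(c,box):
    h=cv2.cvtColor(c["image"],cv2.COLOR_BGR2HSV).astype(int);m=(h[...,1]>120)&((h[...,0]<6)|(h[...,0]>172))&(h[...,2]>90)
    k=np.zeros_like(m);k[box[1]:box[3],box[0]:box[2]]=1
    n,l,s,ce=cv2.connectedComponentsWithStats((m&k).astype(np.uint8))
    i=1+np.argmax(s[1:,4]) if n>1 else 0
    return (*ce[i],s[i,4]) if i else None
def down(yaw):  # tool down, pole yaw, tool x = -pole y
    c,s=np.cos(yaw),np.sin(yaw);return np.array([[s,-c,0],[-c,-s,0],[0,0,-1.]])
E
python3 - <<'E'
from h import *
import pickle
d=pickle.load(open('c0.pkl','rb'))
bs={"top":redball(d["top"],(255,215,330,250)),"scene":redball(d["scene"],(300,240,330,275))}
print(bs)
for n in bs: print(n,onz(d[n],*bs[n][:2],12))
print(tri(*[ray(d[n],*bs[n][:2]) for n in bs]))
for n,b in(("scene",(335,240,430,285)),("top",(262,255,325,345))):
    c=d[n];W=pts(c);h=cv2.cvtColor(c["image"],cv2.COLOR_BGR2HSV).astype(int)
    m=(h[...,1]>100)&(h[...,2]>140)&(h[...,0]>8)&(h[...,0]<30)
    k=np.zeros_like(m);k[b[1]:b[3],b[0]:b[2]]=1;nn,l,s,ce=cv2.connectedComponentsWithStats((m&k).astype(np.uint8));i=1+np.argmax(s[1:,4])
    v,u=np.nonzero(l==i);p=np.array([onz(c,a,e,18)[:2] for a,e in zip(u,v)])
    r=cv2.minAreaRect(p.astype(np.float32));x0=p.mean(0);vt=np.linalg.svd(p-x0)[2][0];print(n,len(p),r,x0,np.degrees(np.arctan(vt[1]/vt[0])))
E
```

```text
{'top': (np.float64(282.5), np.float64(227.5), np.int32(8)), 'scene': (np.float64(311.0), np.float64(256.5), np.int32(6))}
top [633.92589265 235.44553388  12.        ]
scene [632.70207446 234.43761611  12.        ]
(array([632.96614602, 235.67775145,  13.55954242]), [np.float64(0.1095183601333818), np.float64(0.10951836013350698)])
scene 607 ((456.97052001953125, 290.23516845703125), (26.884309768676758, 184.45297241210938), 87.9962387084961) [457.69428618 290.31225337] -1.4680100722433207
top 203 ((456.19219970703125, 290.7986755371094), (21.177011489868164, 185.61216735839844), 87.37993621826172) [456.94046908 295.29428532] -2.8325607427889663
```

```bash
python3 - <<'E'
from h import *
R=down(np.radians(-1.5))
movep([512,290,150],R); movel([512,290,25],max_speed=150); print(movel([512,290,2],max_speed=50,guard=15))
clamp(); s=read_state();print(s["finger_gap"],s["eef_pos"],s["ft_force"])
movel([512,290,60],max_speed=60);wait(.2);movel([512,290,230],max_speed=150);wait(.3)
s=read_state();print(s["time"],s["finger_gap"],s["eef_pos"],s["ft_force"])
import pickle
d={n:camera(n) for n in("scene","top")};pickle.dump(d,open('c1.pkl','wb'))
for n in d: 
    print(n,redball(d[n],(0,0,640,400)))
cv2.imwrite('pics/l.png',np.hstack([d["scene"]["image"][100:400,200:600],d["top"]["image"][100:400,150:550]]))
E
```

```text
False
20.563656755728502 [512.1743306  290.09221997   2.29266948] [-0.91862667 -0.30984202  6.2086512 ]
8.3917 20.88418416228615 [511.92717346 289.90662431 229.66983796] [ 0.26473631  0.12069971 -1.48310927]
scene (np.float64(241.88095238095238), np.float64(3.119047619047619), np.int32(42))
top (np.float64(93.85185185185185), np.float64(230.33333333333334), np.int32(135))
```

View pics/l.png

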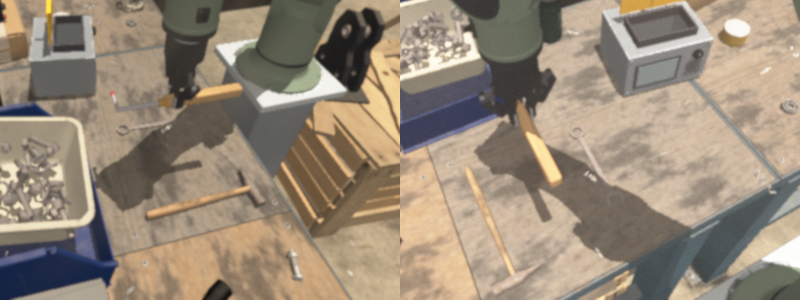

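The pole is held, with the ball at scene (313,195). The arm blocks the top view. I'll go to a stand-off to the left of and in front of the eye, and check the hook from there.

```bash
cat >> h.py <<'E'
YC=np.radians(-9.5); XP=np.array([np.cos(YC),np.sin(YC),0]);YP=np.array([-np.sin(YC),np.cos(YC),0]);Z=np.array([0,0,1.])
E0=np.array([714,-135.3,301.5])
def tcp(p,o=(122.4,.7,10)): return np.array(p)-o[0]*XP-o[1]*YP-o[2]*Z
E
python3 - <<'E'
from h import *
import pickle
movep(tcp(E0+100*YP-60*XP+25*Z),down(YC));wait(.4)
s=read_state();print(s["time"],s["finger_gap"],s["eef_pos"])
d={n:camera(n) for n in("scene","top")};pickle.dump((d,s["eef_pos"]),open('c2.pkl','wb'))
A=d["scene"]["image"][20:200,180:380];B=d["top"]["image"][20:200,250:450]
cv2.imwrite('pics/s.png',cv2.resize(np.hstack([A,B]),None,fx=2,fy=2,interpolation=cv2.INTER_CUBIC))
for n in d: print(n,redball(d[n],(180,20,480,200)))
print("pred ball",E0+100*YP-60*XP+25*Z-52*YP)
E
```

```text
10.0833 20.595484600830282 [550.50551732  -6.94026036 316.38966187]
scene (np.float64(268.5), np.float64(85.5), np.int32(4))
top None
pred ball [662.74514899 -78.05543477 326.5       ]
```

View pics/s.png

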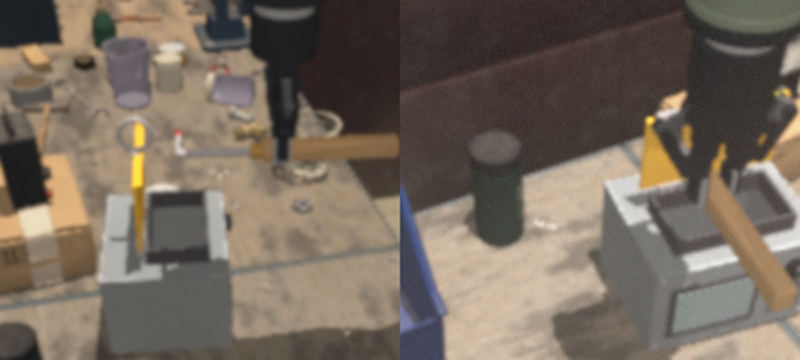

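The scene view shows the ring centred at ≈(247,86.5), the ball at ≈(269,86) and the rod corner at ≈(270,96.5). The top view is blocked by the gripper. I cast the scene rays onto the known y-planes.

```bash
python3 - <<'E'
from h import *
import pickle
d,t=pickle.load(open('c2.pkl','rb'));c=d["scene"]
def ony(u,v,y): o,r=ray(c,u,v);p=o+r*(y-o@YP)/(r@YP);return p
rel=lambda p:(np.array([(p-E0)@XP,(p-E0)@YP,p[2]])).round(1)
print("ring",ony(247.1,86.6,E0@YP),rel(ony(247.1,86.6,E0@YP)))
yb=t@YP+.7
h=cv2.cvtColor(c["image"],cv2.COLOR_BGR2HSV).astype(int);m=(h[...,1]>90)&((h[...,0]<8)|(h[...,0]>172));v,u=np.nonzero(m[76:96,262:278]);print("ball px",len(u),u.mean()+262,v.mean()+76)
ub,vb=u.mean()+262,v.mean()+76
print("ball",rel(ony(ub,vb,yb-52)),"cmd",rel(t+122.4*XP-51.3*YP+10*Z))
W=pts(c)
print("ball depth",rel(np.nanmedian(W[84:88,267:271].reshape(-1,3),0)))
for p in((270.5,96.5),(290,96.5),(305,96.5)): print("rod",p,rel(ony(*p,yb)))
g=c["image"][90:104,264:312].astype(int).sum(2)
for k in range(4,48,8): print(264+k,g[:,k].tolist())
E
```

```text
ring [ 712.52935104 -135.05389777  302.03597002] [ -1.5  -0.  302. ]
ball px 9 268.77777777777777 85.55555555555556
ball [-60.   48.3 327.5] cmd [-60.   48.3 326.4]
ball depth [-3.370e+01 -5.955e+02  2.000e-01]
rod (270.5, 96.5) [-63.6 100.3 325.7]
rod (290, 96.5) [-110.6  100.3  323.7]
rod (305, 96.5) [-147.2  100.3  322.2]
268 [567, 565, 563, 566, 566, 557, 515, 440, 370, 343, 344, 346, 345, 350]
276 [400, 418, 431, 432, 417, 396, 380, 370, 382, 417, 447, 454, 441, 417]
284 [396, 394, 386, 380, 378, 389, 386, 374, 395, 431, 437, 431, 434, 440]
292 [435, 435, 424, 400, 385, 386, 379, 368, 383, 422, 438, 439, 430, 423]
300 [334, 400, 424, 412, 393, 381, 367, 369, 394, 424, 438, 440, 437, 434]
308 [246, 265, 278, 290, 298, 301, 288, 274, 277, 308, 342, 353, 357, 365]
```

The hook is where it was commanded to within 1 mm, and level. The eye estimate also agrees, so I align and insert.

```bash
python3 - <<'E'
from h import *
e=E0-1*XP+.3*Z
movel(tcp(e+100*YP),max_speed=100);wait(.2)
print(movel(tcp(e+30*YP),max_speed=50,guard=5));wait(.3)
s=read_state();print(s["time"],s["ft_force"],(s["eef_pos"]-tcp(e+30*YP)).round(1))
c=camera("scene");cv2.imwrite('pics/i.png',cv2.resize(c["image"][50:180,210:340],None,fx=4,fy=4,interpolation=cv2.INTER_CUBIC))
E
```

```text
False
13.025 [-0.28383899 -0.14394678 -0.54518124] [0.  0.1 0. ]
```

View pics/i.png

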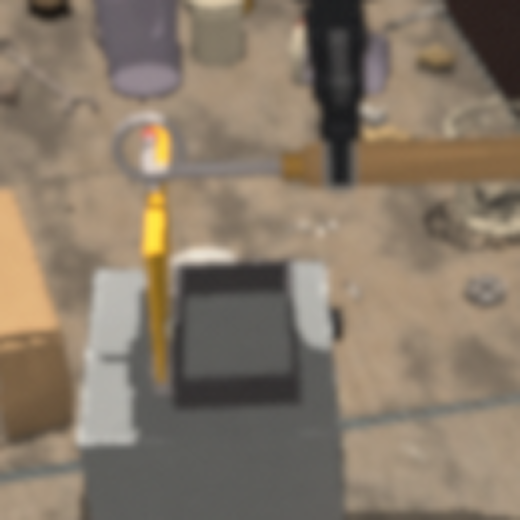

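The ball shows inside the ring, so the peg is through, with no contact force. Now the swing along the arc.

```bash
python3 - <<'E'
from h import *
H=E0+3*XP;H[2]=173
for a in np.arange(1.45,-0.001,-0.12):
    p=H+128*(-np.cos(a)*XP+np.sin(a)*Z)+30*YP
    g=movel(tcp(p),max_speed=70,guard=20)
    s=read_state();print(round(a,2),g,s["ft_force"].round(1),round(s["time"],1))
    if g:break
else:
    p=H-128*XP+30*YP;p[2]=155
    print(movel(tcp(p),max_speed=30,guard=8))
wait(.2);s=read_state();print(s["ft_force"].round(1),s["time"],s["eef_pos"],tcp(p),s["finger_gap"])
d={n:camera(n) for n in("scene","top")}
import pickle;pickle.dump(d,open('c3.pkl','wb'))
cv2.imwrite('pics/c.png',np.hstack([cv2.resize(d["scene"]["image"][70:200,210:340],None,fx=3,fy=3,interpolation=cv2.INTER_CUBIC),cv2.resize(d["top"]["image"][50:180+20,330:460+20],None,fx=2.6,fy=2.6)]))
E
```

```text
1.45 False [ 0.8  0.  -0.6] 13.4
1.33 False [-0.7  0.3 -0.1] 13.8
1.21 False [ 0.8  0.3 -1. ] 14.1
1.09 False [ 0.2  0.3 -1.6] 14.5
0.97 False [ 0.5  0.3 -0.8] 14.9
0.85 False [ 0.9  0.2 -0.9] 15.2
0.73 False [-0.1 -0.4 -1.1] 15.6
0.61 False [ 0.5  0.  -0.8] 16.0
0.49 False [ 0.3 -0.2 -0.1] 16.3
0.37 False [-0.1  1.  -1.6] 16.7
0.25 False [ 0.2 -0.  -0.1] 17.1
0.13 False [ 0.3  0.5 -1.1] 17.4
0.01 False [-0.1  0.4 -0.8] 17.8
False
[ 0.  -0.1  1.3] 18.7833 [474.89231717 -65.59774211 145.11945923] [474.82883703 -65.56905419 145.        ] 20.73241522833476
```

View pics/c.png

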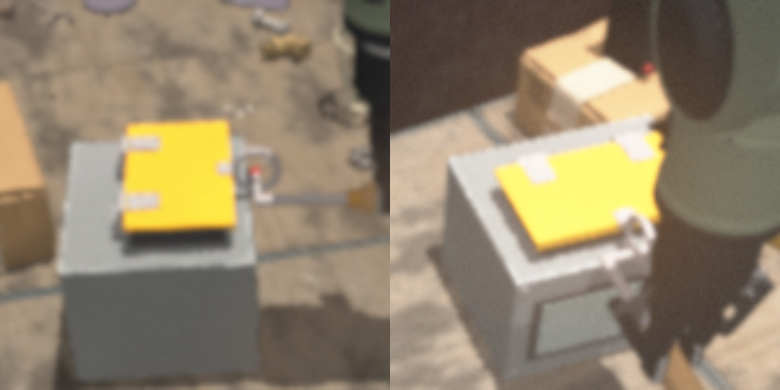

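The flap lies nearly level with the peg still in the ring. I measure its tilt from a depth plane fit.

```bash
cat >> h.py <<'E'
def tilt(c,box):
    W=pts(c);h=cv2.cvtColor(c["image"],cv2.COLOR_BGR2HSV).astype(int)
    m=((h[...,1]>170)&(h[...,2]>150)&(h[...,0]>15)&(h[...,0]<32)).astype(np.uint8);m=cv2.erode(m,np.ones((3,3)))>0
    k=np.zeros_like(m);k[box[1]:box[3],box[0]:box[2]]=1;q=W[m&k&~np.isnan(W[...,0])];q=q[(q[:,2]>140)&(q[:,2]<260)]
    a=(q-E0)@XP;A=np.c_[a,(q-E0)@YP,np.ones(len(q))];f=np.linalg.lstsq(A,q[:,2],rcond=None)[0]
    return len(q),"flap angle",-np.arctan(f[0]),"ytilt",f[1],"z hinge",f[2]+3*f[0]
E
python3 - <<'E'
from h import *
import pickle
d=pickle.load(open('c3.pkl','rb'))
print(tilt(d["scene"],(240,100,300,150)),tilt(d["top"],(360,80,480,150)))
E
```

```text
(748, 'flap angle', np.float64(-0.002415158787121157), 'ytilt', np.float64(0.00025578067957710005), 'z hinge', np.float64(174.8865078043507)) (0, 'flap angle', np.float64(-0.0), 'ytilt', np.float64(0.0), 'z hinge', np.float64(0.0))
```

The flap is shut (−0.002 rad). Next I unhook, re-check it, then return the pole to its original free spot.

```bash
python3 - <<'E'
from h import *
p=E0-125*XP+30*YP;p[2]=172
movel(tcp(p),max_speed=40)
print(movel(tcp(p+75*YP),max_speed=60,guard=5))
s=read_state();print(s["ft_force"].round(1),s["time"])
print(tilt(camera("scene"),(240,90,300,150)))
movel(tcp(p+110*YP-40*XP+60*Z),max_speed=120)
movep([512,290,200],down(np.radians(-1.5)))
movel([512,290,30],max_speed=150);print(movel([512,290,2.3],max_speed=25,guard=8));wait(.2)
s=read_state();print(s["ft_force"].round(1),s["eef_pos"],s["time"])
c=camera("scene");cv2.imwrite('pics/p.png',c["image"][70:320,220:520])
E
```

```text
False
[-0.2  0.4 -1.3] 20.8583
(754, 'flap angle', np.float64(0.003406521712287502), 'ytilt', np.float64(0.0019917116541829927), 'z hinge', np.float64(174.5248799424712))
False
[ 2.4 -0.7  2.8] [512.1347095  290.05946264   2.43841556] 25.4417
```

View pics/p.png

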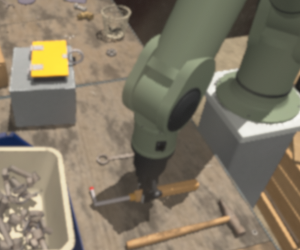

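The flap is shut and the pole is at bench level at (145,190) in the crop. I release it, retreat and check.

```bash
python3 - <<'E'
from h import *
open_gripper();wait(.3);movel([512,290,60],max_speed=60);movel([450,290,260],max_speed=150);wait(.5)
c=camera("scene");W=pts(c);h=cv2.cvtColor(c["image"],cv2.COLOR_BGR2HSV).astype(int)
m=(h[...,1]>110)&(h[...,2]>150)&(h[...,0]>8)&(h[...,0]<30);k=np.zeros_like(m);k[245:275,335:425]=1
q=W[m&k];q=q[(q[:,2]>14)&(q[:,2]<40)];print(len(q),np.polyfit(q[:,0],q[:,2],1),np.median(q,0),q.max(0));print(tilt(c,(240,90,300,150)),read_state()["time"])
cv2.imwrite('pics/e.png',c["image"][70:320,220:520])
E
```

```text
260 [-3.20887777e-03  2.33718586e+01] [415.60787775 296.84841687  22.27635178] [464.03181301 305.8936097   26.15637209]
(748, 'flap angle', np.float64(0.0006855046876279038), 'ytilt', np.float64(0.0013191473605687065), 'z hinge', np.float64(174.6413413192597)) 29.6417
```

View pics/e.png

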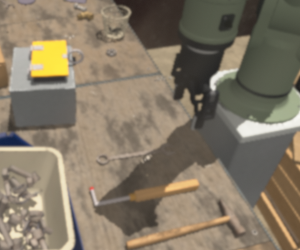

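The pole lies flat and free at (145,192), well clear of the cabinet, and the flap is shut. I hand in.

```bash
python3 -c "
from h import *
finish_job()"
```

```text
the job is handed in; nothing more can be done
```

I closed the flap with the hook pole and laid the pole back on the bench, then handed the job in at about 30 s on the robot's clock. The hand-in gives no verdict, so these are my own last checks:

- **Flap:** the depth plane fit gave about 0.001 rad after release, so it is shut. I swung it down in small steps at 70 mm/s, which is about 0.5 rad/s on average. The tool force stayed under 2 N at the points where I read it.
- **Hooking:** the camera showed the ball tip inside the ring before the swing, and the peg still in the ring with the flap shut. The flap did not move when I unhooked.
- **Pole:** it lies level in the spot it came from, released and far from the cabinet. The handle's slope was 0.003 and its top measured about 22 mm above the bench.

- **Not fully checked:** the gripper blocked the top camera during hooking, so I checked the hook from the scene camera and the arm's position only. The two agreed to about 1 mm.
- **Disagreement:** the handle looked about 10–15 mm longer than specified, so I used the red ball as the reference along the pole.

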